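# Close up the machinist's chest

### The job

Close up the blue machinist's chest using only the fingertips: push both of its open drawers fully home, and only then swing its lid down until it lies fully shut. Just push: do not pick anything up or pull a drawer or the lid further open, leave the tool holder, ink bottle and brush on the bench standing and lying as they are, and finish with the hand clear of everything.

Things in the scene. Friction and masses are not known exactly. Their poses are not given: they have to be found in the camera images.
- chest: Blue steel chest, fixed. Origin: centre of its underside, on the bench; +x to its back, +y to its left, z up. Base 220 (x) x 280 (y) x 67 mm high; its front (-x) face, at x = -110 mm, holds two grey drawers side by side. On its rear, x = -40 to 110 mm, a full-width tray, rim 92 mm high, lid on top (100 mm when shut); in front of it a bare ledge. Place and yaw vary.
- left_drawer (a joint): Opening of the left (+y) drawer in m: 0 = fully home, its grey front panel flat against the chest; grows as it slides out towards the chest's -x (stop at 0.11). Starts 0.035 to 0.075 open. Drawer and contents weigh about 0.6 kg, the slide drags with 2 N, and it stays where it is left.
- right_drawer (a joint): The same for the right (-y) drawer; starts 0.035 to 0.075 open.
- left_pull (a point): Centre of the outer (-x) face of the left drawer's aluminium finger pull, a bar 70 wide (along chest y) x 12 high x standing 12 mm out of the grey front panel. The panel is 130 wide, 6 mm thick and covers heights 8 to 60 mm above the bench. With the drawer home this point is at (-128, 68, 48) mm in the chest frame; opening moves it along the chest's -x. Axes as the chest's.
- right_pull (a point): The same for the right drawer; with the drawer home it is at (-128, -68, 48) mm in the chest frame.
- lid (a joint): Angle of the lid in rad: 0 = shut, lying flat on the rim; grows as the lid swings up about the hinge along the chest's left (+y) upper edge (stop at 1.3). Starts 0.55 to 0.95. The hinge is stiff (0.8 N m of friction): the lid of about 0.35 kg stays at any angle, and 1 to 3 N on its free edge move it down.
- lid_hinge (a point): On the hinge axis, at the middle of its length: (35, 140, 92) mm in the chest frame. The axis runs along the chest's x. The lid's axes are the chest's turned with the lid; its underside holds this axis.
- lid_edge (a point): On the upper (outer) face of the lid at the middle of its free edge, which carries an aluminium strip 10 mm wide. The lid is a flat blue plate 150 (along chest x) x 280 x 8 mm, so this point is 280 mm from the hinge along the lid and 8 mm above its underside. Lid shut: (35, -140, 100) mm in the chest frame.
- holder: Loose bystander: upright steel tool holder with a flange, 62 diameter x 85 mm high; origin at the centre of its underside. Beside the chest's right side.
- ink: Loose bystander: upright blue ink bottle with black cap, 48 diameter x 110 mm high; origin at the centre of its underside. Beside the chest's right side.
- brush: Loose bystander: bench brush, about 200 mm long and under 40 mm high, lying on the bench beside the chest's left side; its x axis runs along the handle.

How it is judged:
On the way, in this order (a step that is already met when the one before it is completed fails the run):
1. both drawers are pushed home while the lid is still up (value of joint each of left_drawer, right_drawer below 0.005 m), for 0.2 s.
2. then the lid is swung shut (value of joint lid below 0.03 rad), for 0.2 s.
At the end, for the whole second after the job is handed in: Both drawers within 5 mm of fully home, the lid within 0.03 rad of fully shut, and holder, bottle and brush within 30 mm of where they were, holder and bottle upright (within 0.2 rad) (all of step 1 and value of joint lid below 0.03 rad and distance of each of holder, ink, brush from where it was at the start of the episode below 0.03 m and angle between each of holder, ink's own z axis and vertical below 0.2 rad); the robot touches nothing.
It fails at once if the steel tool holder was shifted by more than 30 mm or lifted (distance of holder from where it was at the start of the episode above 0.03 m or height (world z) of holder above 0.025 m).
It fails at once if the ink bottle was shifted by more than 30 mm or lifted (distance of ink from where it was at the start of the episode above 0.03 m or height (world z) of ink above 0.025 m).
It fails at once if the brush was shifted by more than 30 mm or lifted (distance of brush from where it was at the start of the episode above 0.03 m or height (world z) of brush above 0.025 m).
It fails at once if a drawer was pulled further open (beyond 95 mm) (value of joint any of left_drawer, right_drawer above 0.095 m).
It fails at once if the lid was lifted further open (beyond 1.15 rad) (value of joint lid above 1.15 rad).
It also fails if it takes over 54 s, if anything falls off the work surface, if the arm or the gripper's body presses on something with over 40 N, if the wrist force passes 120 N, or if a joint passes its speed limit or range.

### The arm

A 6-joint arm with a two-finger parallel gripper is mounted at the origin on the work surface. World frame = base frame: x ahead of the robot, y to its left, z up, the work surface at z = 0. Lengths are in m, angles in rad, forces in N, time in s.
With the tool pointing down it reaches from about 0.375 to 0.825 m from the base axis. Payload 5.5 kg.
Tool frame: the origin (TCP) lies at the very end of the fingers, on their centre line; the grasp point (between the pads) lies 19 mm behind it; z points along the fingers, y is the line along which they close (so a half turn about z gives the same grasp; the last joint's range is limited). The gripper opens to 85 mm and grips with 20 to 120 N. Pads are 22 mm wide; open, the fingers measure 114 mm over their backs; the gripper's body (76 mm by 85 mm) begins 54 mm behind the grasp point. The pads swing forward as they close: fully open they stand 13 mm farther back than shut.
Start: joints at [0, 0.314, -0.047, 1.21, 0, 1.571], TCP at [0.6, -0, 0.231] pointing down, gripper open.
Joint ranges: [-2.67, 2.67], [-0.69, 1.73], [-1.03, 1.25], [-2.08, 2.16], [-1.42, 1.45], [-3.14, 3.14]. Speed limits (rad/s): [2.39, 2.39, 3.01, 3.14, 3.14, 3.14].

### API

Orientations are given as a unit quaternion [x, y, z, w].
In Python, from workcell import env, eyes gives the robot as it stands.
- The arm moves only by the tool jog_arm, never from a script. Its arguments are lists of equal length, an entry for each row: "hand": the closure, from 0 (fully open) to 1 (shut); "delta_pos": the shift along the tool's x, y, z in mm, a list of three; "turn": the turn about the tool's z in degrees. A call has 1 to 20 rows; each row is the pose to reach, as a shift and turn from the pose commanded when the call began, along the tool's axes at that moment; what a row does not reach only later rows make up. A row lasts 1/10 s, in which the tool goes at most 50 mm and 8.59 degrees, less where a joint would pass 70% of its speed; a pose out of reach is approached as far as the arm can. A call with a gripper value outside its range is refused whole. The fingers move at their own pace and stop on an object; the grip force is fixed at half the most. Time passes only in rows, so rows that repeat a pose let the fingers close. It gives the time, the measured TCP pose, the force, the opening and the grip force at its end, in the units of the state.
- env.sense(): the state, without advancing time (a new reading comes with each control period).
- eyes.read_camera(name): name is "scene" or "side" or "wrist"; returns a dict with "pixels" (384x512x3 uint8, red, green, blue), "mtx" (3x3 intrinsics, pixels), "extrinsics" (4x4, takes a point from camera to world coordinates). Camera axes: x right, y up, looking along -z (the intrinsics and any distortion apply to the point x, -y, -z); pixel columns grow to the right and rows downward; lengths in m; the calibration is good to about 2 mm. The wrist camera is an equidistant fisheye: a pixel r from the principal point sees the ray r / f radians off the axis. A picture is of the moment at which its call begins. There is no depth.
- env.close_job(): hands the job in; it is judged then, once.
The state is a dict: "clock": time; "q": joint angles; "qvel": joint speeds; "effort": joint torques, N m; "tcp_pos": TCP position; "ee_rot": TCP orientation; "wrist_force": force on the tool from outside, world axes, zero at the start; "moment": the same for the moment, N m; "finger_gap": opening from 0.0 (shut) to 1.0 (fully open); "grasp_force": force on a finger pad.
Only numpy, scipy, OpenCV 4.12 (cv2) and the standard library are available. Lean on these libraries where they do the work, as an engineer would, in place of code of your own. Each camera call takes 0.05 s, during which the arm holds its last target. There are 200 camera calls.

## Working session

There is one attempt and no reset: what is moved stays moved. The work goes in short steps, Python scripts to look and compute and a tool call to move; the robot and the scene stay as the last step left them, time stands still between calls to the robot, and variables do not carry over. Pictures are saved under pics/ and viewed, at most 10 in all, crops included, and the job is handed in when it is done.

Besides the shell and the picture viewer there is one more tool, called after "Call:" in YAML: its name, and indented under it one key for each argument. jog_arm: Moves the arm, as the interface text tells. Its arguments: {"type":"object","properties":{"hand":{"type":"array"},"delta_pos":{"type":"array"},"turn":{"type":"array"}},"required":["hand","delta_pos","turn"]}

```bash
mkdir -p pics
python3 - <<'E'
from workcell import env, eyes
import cv2,numpy as np
s=env.sense(); print(s['clock'],s['tcp_pos'],s['ee_rot'],s['wrist_force'])
ims=[]
for n in ["scene","side"]:
    c=eyes.read_camera(n); np.savez(f'{n}.npz',**c); im=c["pixels"][:,:,::-1]
    cv2.imwrite(f'pics/{n}.png',cv2.resize(im,(800,600)))
    print(n,c["mtx"].tolist(),np.round(c["extrinsics"],3).tolist(),[k for k in c])
E
```

```text
0.0 [5.99418757e-01 6.63738808e-06 2.30452256e-01] [ 7.07103295e-01  7.07109761e-01 -6.03932660e-04 -5.92579251e-04] [-0.94244497  0.34339425  0.16431051]
scene [[409.7598627210064, 0.0, 253.42722841515254], [0.0, 409.7598627210064, 191.57030018569907], [0.0, 0.0, 1.0]] [[0.652, -0.465, 0.598, 1.216], [0.758, 0.394, -0.52, -0.495], [0.007, 0.793, 0.61, 0.715], [0.0, 0.0, 0.0, 1.0]] ['pixels', 'mtx', 'extrinsics']
side [[346.9640693662101, 0.0, 260.6187021780086], [0.0, 346.9640693662101, 192.91973097277034], [0.0, 0.0, 1.0]] [[0.995, 0.079, -0.067, 0.569], [-0.104, 0.729, -0.677, -0.601], [-0.005, 0.68, 0.733, 0.794], [0.0, 0.0, 0.0, 1.0]] ['pixels', 'mtx', 'extrinsics']
```

View pics/scene.png

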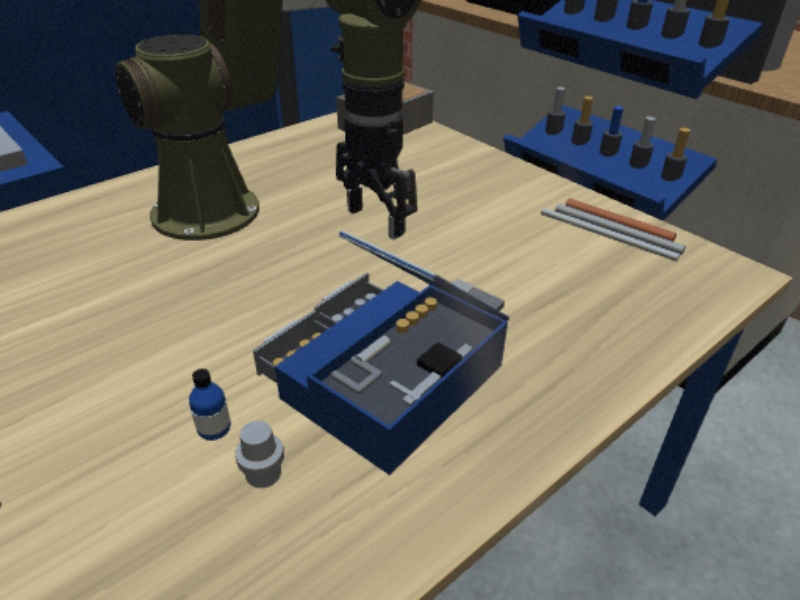

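View pics/side.png

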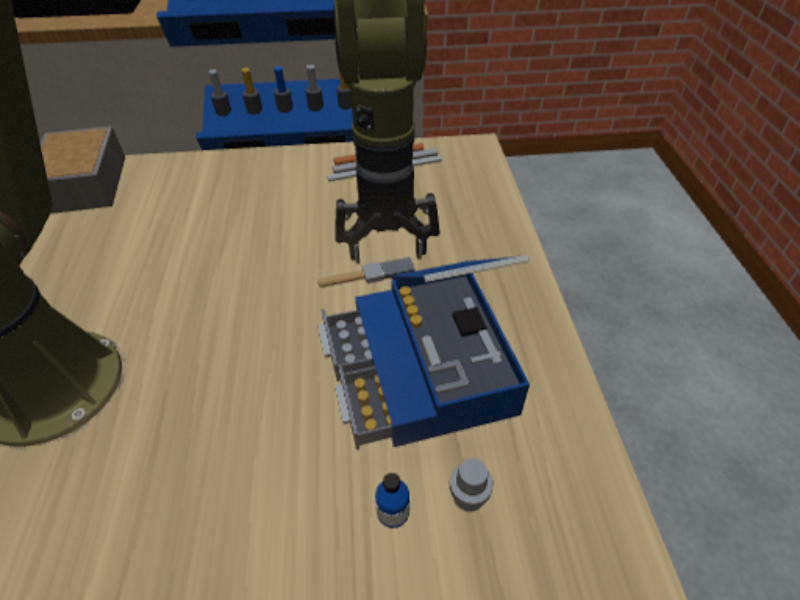

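Side view (800x600): the ledge's front corners are near (357,296) and (395,438), the rear-right rim corner is near (526,383), the pulls are near (325,338) and (344,400), and the lid strip runs (425,277)-(527,260). In the scene view, the strip runs (342,235)-(435,280). I'll cast these onto the known heights.

```bash
cat > h.py <<'E'
import numpy as np,cv2
def ray(n,u,v,s=1.5625):
    c=np.load(f'{n}.npz'); M=c['mtx'];E=c['extrinsics']
    p=np.linalg.inv(M)@[u/s,v/s,1]; d=E[:3,:3]@[p[0],-p[1],-p[2]]
    return E[:3,3],d/np.linalg.norm(d)
def onz(n,u,v,z,s=1.5625):
    o,d=ray(n,u,v,s); return o+d*(z-o[2])/d[2]
def proj(n,P,s=1.5625):
    c=np.load(f'{n}.npz'); E=c['extrinsics']; q=E[:3,:3].T@(np.array(P)-E[:3,3]); p=c['mtx']@[q[0],-q[1],-q[2]]; return p[:2]/p[2]*s
def onplane(n,u,v,p0,nn,s=1.5625):
    o,d=ray(n,u,v,s); return o+d*((p0-o)@nn)/(d@nn)
E
python3 - <<'E'
from h import *
np.set_printoptions(precision=4,suppress=True)
for n,u,v,z,t in [("side",357,296,.067,"ledge FL"),("side",395,438,.067,"ledge FR"),("side",526,383,.092,"rim RR"),
 ("scene",280,370,.067,"ledge FR"),("scene",401,284,.067,"ledge FL"),("scene",391,442,.092,"rim RR"),("scene",507,320,.092,"rim RL"),("scene",390,470,0,"base RR"),
 ("side",325,338,.048,"Lpull"),("side",344,400,.048,"Rpull"),("side",393,480,.11,"ink top"),("side",473,467,.085,"holder top"),("scene",202,375,.11,"ink top"),("scene",256,430,.085,"holdtop"),("side",322,281,.02,"brush"),("side",412,266,.02,"brush")]:
    print(t,n,onz(n,u,v,z))
# upscaled views
for n,(x0,y0,w,h),k in [("side",(195,150,160,120),5),("scene",(150,130,190,142),4)]:
    im=np.load(n+'.npz')['pixels'][y0:y0+h,x0:x0+w,::-1]
    cv2.imwrite(f'pics/{n}_c.png',cv2.resize(im,None,fx=k,fy=k,interpolation=cv2.INTER_CUBIC))
E
```

```text
ledge FL side [0.5446 0.0947 0.067 ]
ledge FR side [ 0.5887 -0.2019  0.067 ]
rim RR side [ 0.7982 -0.1434  0.092 ]
ledge FR scene [ 0.5992 -0.1799  0.067 ]
ledge FL scene [0.5533 0.0928 0.067 ]
rim RR scene [ 0.8204 -0.1569  0.092 ]
rim RL scene [0.7544 0.1329 0.092 ]
base RR scene [ 0.798  -0.1394  0.    ]
Lpull side [0.4835 0.0166 0.048 ]
Rpull side [ 0.5137 -0.1155  0.048 ]
ink top side [ 0.5795 -0.2862  0.11  ]
holder top side [ 0.6921 -0.2677  0.085 ]
ink top scene [ 0.5808 -0.2856  0.11  ]
holdtop scene [ 0.6898 -0.2714  0.085 ]
brush side [0.4744 0.1891 0.02  ]
brush side [0.6601 0.2131 0.02  ]
```

View pics/side_c.png

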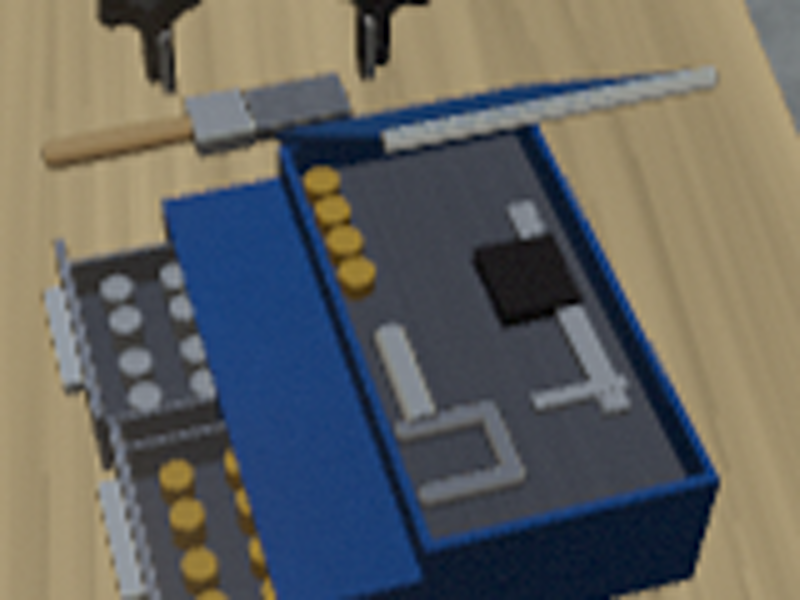

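View pics/scene_c.png

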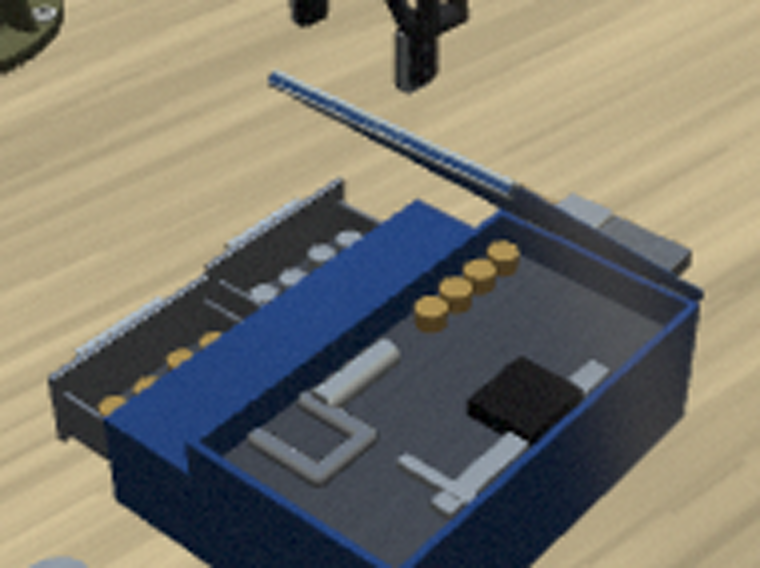

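The crops show clean corners. Side crop: ledge FL (165,202), rim FR (423,553), rim RR (717,483), strip ends (385,143) and (717,75). Scene crop: ledge FL (420,202), FR (108,420), rim FR (190,443), rim RL (697,303), strip ends (270,78) and (515,190). Next I'll fit the chest pose, lid angle and drawers.

```bash
cat >> h.py <<'E'
def S(u,v): return ("side",u/5+195,v/5+150)
def C(u,v): return ("scene",u/4+150,v/4+130)
E
python3 - <<'E'
from h import *
from scipy.optimize import least_squares
np.set_printoptions(precision=4,suppress=True)
ob=[(S(165,202),(-.11,.14,.067)),(("side",395/1.5625,438/1.5625),(-.11,-.14,.067)),(S(423,553),(-.04,-.14,.092)),(S(717,483),(.11,-.14,.092)),
(C(420,202),(-.11,.14,.067)),(C(108,420),(-.11,-.14,.067)),(C(190,443),(-.04,-.14,.092)),(C(500,213),(-.04,.14,.092)),(C(697,303),(.11,.14,.092)),(C(400,568),(.11,-.14,.092))]
W=[onz(*o,p[2],s=1) for o,p in ob]
def tf(x,p): c,s=np.cos(x[2]),np.sin(x[2]); return np.array([x[0]+c*p[0]-s*p[1],x[1]+s*p[0]+c*p[1],p[2]])
f=lambda x: np.concatenate([(tf(x,p)-w)[:2] for (o,p),w in zip(ob,W)])
r=least_squares(f,[.68,0,0],loss='soft_l1',f_scale=.004);x=r.x
print(x,np.round(f(x).reshape(-1,2)*1000,1).tolist())
np.save('chest.npy',x)
ex=np.array([np.cos(x[2]),np.sin(x[2]),0]);ey=np.array([-ex[1],ex[0],0])
def loc(w): d=w-np.array([x[0],x[1],0]); return np.array([d@ex,d@ey,w[2]])
# pulls: outer face top/bottom
for o in [S(50,290),S(75,388),S(105,485),S(130,595),S(60,243),S(112,420)]:
    print('pull pt local z=.05',loc(onz(*o,.05,s=1)))
# lid: rays x planes local x=-.04 / +.11
for o,px in [(S(385,143),-.04),(S(717,75),.11),(C(270,78),-.04),(C(515,190),.11)]:
    w=onplane(*o,tf(x,(px,0,0)),ex,s=1); l=loc(w); print('lid',l,'ang',np.arctan2(l[2]-.092,.14-l[1]),np.hypot(l[2]-.092,.14-l[1]))
for nm,l in [('LP0',(-.128,.068,.048)),('RP0',(-.128,-.068,.048))]: print(nm,tf(x,l))
E
```

```text
[ 0.6737 -0.0269  0.1655] [[-1.0, 2.0], [-0.5, 18.8], [2.4, -0.1], [3.9, 1.1], [-4.0, -0.2], [-2.7, -2.7], [-1.6, -3.0], [-3.0, 2.7], [2.6, -0.5], [6.0, -7.4]]
pull pt local z=.05 [-0.1836  0.1047  0.05  ]
pull pt local z=.05 [-0.1818  0.0326  0.05  ]
pull pt local z=.05 [-0.1776 -0.0329  0.05  ]
pull pt local z=.05 [-0.1775 -0.0992  0.05  ]
pull pt local z=.05 [-0.1723  0.1385  0.05  ]
pull pt local z=.05 [-0.1666  0.0065  0.05  ]
lid [-0.04   -0.0571  0.2824] ang 0.7682352401851182 0.27403252634899117
lid [ 0.11   -0.0573  0.2838] ang 0.7712512443302109 0.27522010979594436
lid [-0.04   -0.0601  0.2848] ang 0.7667299417813971 0.2778650805496156
lid [ 0.11   -0.0573  0.2844] ang 0.7728409631698102 0.2755251365647402
LP0 [0.5362 0.019  0.048 ]
RP0 [ 0.5586 -0.1151  0.048 ]
```

The fit is consistent: chest at (0.674, -0.027) with yaw 9.5°, lid about 0.77 rad, drawers about 54 and 50 mm open. The 18.8 mm outlier is one corner I picked badly. Next I'll back away, shut the fingers, align the yaw and drop in front of the left pull.

Call:
jog_arm:
  hand: [0,0,1,1,1,1,1,1,1,1,1,1,1,1]
  delta_pos:
    - [0,-40,0]
    - [0,-80,0]
    - [0,-120,0]
    - [3,-159,0]
    - [3,-159,0]
    - [3,-159,40]
    - [3,-159,80]
    - [3,-159,120]
    - [3,-159,160]
    - [3,-159,185]
    - [3,-159,202]
    - [3,-159,202]
    - [3,-159,202]
    - [3,-159,202]
  turn: [0,-3,-6,-9.5,-9.5,-9.5,-9.5,-9.5,-9.5,-9.5,-9.5,-9.5,-9.5,-9.5]

```text
clock: 1.5
tcp_pos: [0.4423, 0.003, 0.0303]
ee_rot: [0.646, 0.763, 0.001, 0.001]
wrist_force: [-0.3, 0.4, 0.3]
finger_gap: -0.0
grasp_force: 0.0
```

Run:
```python
from workcell import env, eyes
import cv2,numpy as np
s=env.sense(); print(s['clock'],s['tcp_pos'],s['ee_rot'],s['wrist_force'],s['finger_gap'])
c=eyes.read_camera("side")["pixels"][150:300,170:370,::-1]
cv2.imwrite('pics/a.png',cv2.resize(c,(800,600),interpolation=2))
```

```text
1.5 [0.44225614 0.00301893 0.03030654] [6.46152244e-01 7.63208009e-01 5.85576914e-04 6.85719046e-04] [-0.31436664  0.42816013  0.32837896] -7.08566222152378e-05
```

View pics/a.png

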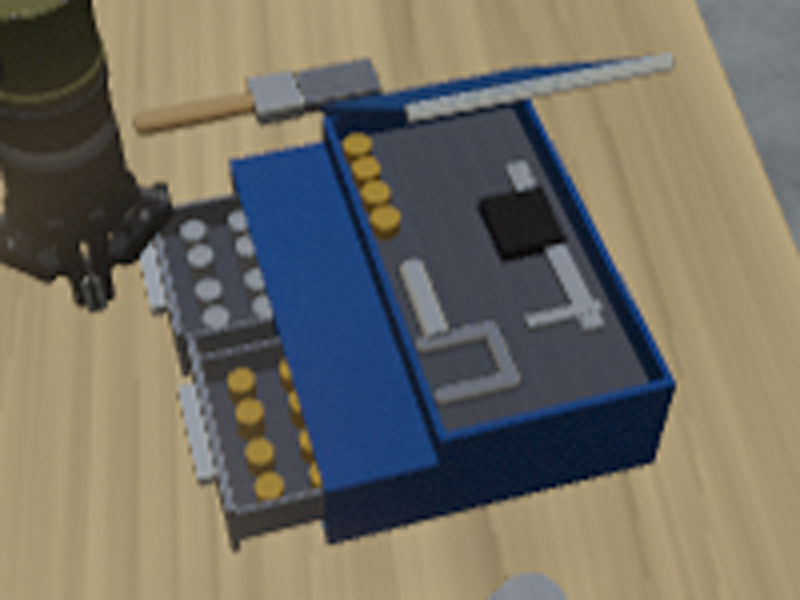

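The fingers stand in front of the left pull, at about (92,300) with the pull at (152,280). The knuckles are wide along chest x and would pass low over the ledge, so I'll turn the hand a quarter so they lie along the chest front.

```bash
python3 -c "
from workcell import env
print(env.sense()['q'])"
```

```text
[ 6.80766848e-03  2.10433084e-01 -6.93188135e-01  6.64981432e-01
  2.48953649e-05  1.41185796e+00]
```

Call:
jog_arm:
  hand: [1,1,1,1,1,1,1,1,1,1,1,1]
  delta_pos:
    - [0,0,0]
    - [0,0,0]
    - [0,0,0]
    - [0,0,0]
    - [0,0,0]
    - [0,0,0]
    - [0,0,0]
    - [0,0,0]
    - [0,0,0]
    - [0,0,0]
    - [0,0,0]
    - [0,0,0]
  turn: [-8,-16,-24,-32,-40,-48,-56,-64,-72,-80,-88,-90]

```text
clock: 2.75
tcp_pos: [0.4421, 0.003, 0.0305]
ee_rot: [-0.085, 0.996, -0.0, 0.001]
wrist_force: [0.2, -0.3, 0.3]
finger_gap: -0.0
grasp_force: 0.0
```

Call:
jog_arm:
  hand: [1,1,1,1,1,1,1,1,1,1]
  delta_pos:
    - [-12,0,0]
    - [-24,0,0]
    - [-34,0,0]
    - [-44,0,0]
    - [-54,0,0]
    - [-62,0,0]
    - [-70,0,0]
    - [-74,0,0]
    - [-78,0,0]
    - [-78,0,0]
  turn: [0,0,0,0,0,0,0,0,0,0]

```text
clock: 3.75
tcp_pos: [0.5187, 0.016, 0.0293]
ee_rot: [-0.083, 0.997, 0.0, 0.0]
wrist_force: [-0.2, -0.4, -0.7]
finger_gap: 0.002
grasp_force: 0.0
```

Call:
jog_arm:
  hand: [1,1,1,1]
  delta_pos:
    - [-2,0,0]
    - [-4,0,0]
    - [-6,0,0]
    - [-6,0,0]
  turn: [0,0,0,0]

```text
clock: 4.15
tcp_pos: [0.5236, 0.0168, 0.0292]
ee_rot: [-0.083, 0.997, 0.0, -0.0]
wrist_force: [-3.0, -0.5, 0.3]
finger_gap: 0.001
grasp_force: 1.3
```

Call:
jog_arm:
  hand: [1,1,1,1]
  delta_pos:
    - [-2,0,0]
    - [-4,0,0]
    - [-5,0,0]
    - [-5,0,0]
  turn: [0,0,0,0]

```text
clock: 4.55
tcp_pos: [0.5235, 0.0169, 0.0283]
ee_rot: [-0.083, 0.997, -0.0, -0.005]
wrist_force: [-14.1, -2.0, 9.2]
finger_gap: 0.0
grasp_force: 7.4
```

The left drawer is home: the tip stopped at 14 N with local x = -141 mm, and -139 was expected. Now I'll back off, shift 136 mm right and push the right drawer.

Call:
jog_arm:
  hand: [1,1,1,1,1,1,1,1,1,1,1,1,1,1,1,1,1]
  delta_pos:
    - [25,0,0]
    - [50,0,0]
    - [75,0,0]
    - [75,-35,0]
    - [75,-70,0]
    - [75,-105,0]
    - [75,-136,0]
    - [75,-136,0]
    - [63,-136,0]
    - [52,-136,0]
    - [42,-136,0]
    - [32,-136,0]
    - [24,-136,0]
    - [16,-136,0]
    - [12,-136,0]
    - [8,-136,0]
    - [8,-136,0]
  turn: [0,0,0,0,0,0,0,0,0,0,0,0,0,0,0,0,0]

```text
clock: 6.25
tcp_pos: [0.5441, -0.1176, 0.0294]
ee_rot: [-0.083, 0.997, 0.0, 0.0]
wrist_force: [0.5, -0.2, -0.4]
finger_gap: 0.003
grasp_force: 0.0
```

Call:
jog_arm:
  hand: [1,1,1,1,1]
  delta_pos:
    - [-2,0,0]
    - [-4,0,0]
    - [-6,0,0]
    - [-8,0,0]
    - [-8,0,0]
  turn: [0,0,0,0,0]

```text
clock: 6.75
tcp_pos: [0.546, -0.1173, 0.0285]
ee_rot: [-0.082, 0.997, -0.001, -0.005]
wrist_force: [-14.6, -3.0, 10.1]
finger_gap: -0.0
grasp_force: 7.5
```

Right drawer is home at the same local x. I'll back off, rise to z ≈ 0.34 and check with a picture.

Call:
jog_arm:
  hand: [1,1,1,1,1,1,1,1,1,1,1,1]
  delta_pos:
    - [25,0,0]
    - [50,0,0]
    - [60,0,-30]
    - [60,0,-70]
    - [60,0,-110]
    - [60,0,-150]
    - [60,10,-190]
    - [60,20,-230]
    - [60,30,-270]
    - [60,38,-310]
    - [60,38,-315]
    - [60,38,-315]
  turn: [0,0,0,0,0,0,0,0,0,0,0,0]

```text
clock: 7.95
tcp_pos: [0.4869, -0.089, 0.3458]
ee_rot: [-0.083, 0.997, -0.001, 0.002]
wrist_force: [0.1, -0.6, -0.2]
finger_gap: 0.0
grasp_force: 0.0
```

Run:
```python
from workcell import env, eyes
import cv2,numpy as np
s=env.sense(); p=np.array(s['tcp_pos']);x=np.load('chest.npy');d=p[:2]-x[:2];c,n=np.cos(x[2]),np.sin(x[2])
print(s['clock'],p,'local',c*d[0]+n*d[1],-n*d[0]+c*d[1],s['wrist_force'])
a=eyes.read_camera("side")["pixels"][80:380,150:400,::-1];b=eyes.read_camera("scene")["pixels"][80:380,130:380,::-1]
cv2.imwrite('pics/b.png',cv2.resize(np.hstack([a,b]),(800,480),interpolation=2))
```

```text
7.95 [ 0.4869275  -0.08901116  0.34583655] local -0.194404844390399 -0.030458521619571542 [ 0.06761582 -0.56785836 -0.20941996]
```

View pics/b.png

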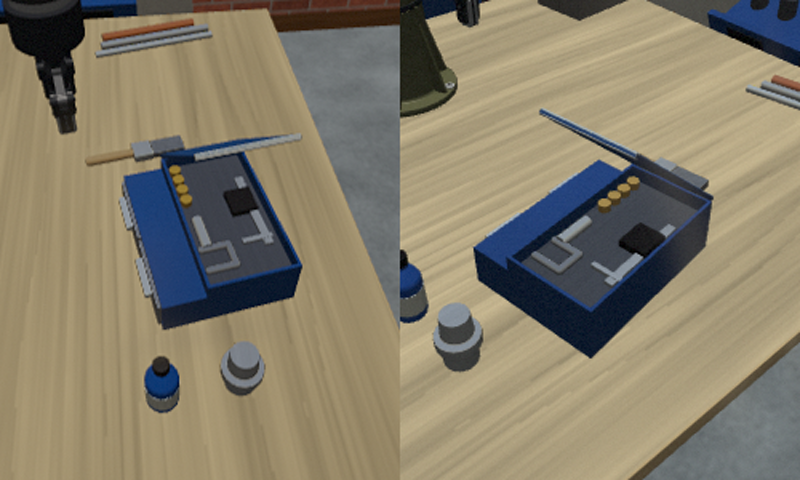

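Both drawers are flush (pulls at about (127,205) and (145,275)) and the lid is still up with nothing else moved. Now over the lid.

Call:
jog_arm:
  hand: [1,1,1,1,1,1,1,1,1,1,1]
  delta_pos:
    - [-30,0,0]
    - [-60,0,0]
    - [-90,0,0]
    - [-120,0,0]
    - [-150,0,0]
    - [-180,0,0]
    - [-209,0,0]
    - [-209,0,10]
    - [-209,0,30]
    - [-209,0,40]
    - [-209,0,40]
  turn: [0,0,0,0,0,0,0,0,0,0,0]

```text
clock: 9.15
tcp_pos: [0.6899, -0.0546, 0.3012]
ee_rot: [-0.083, 0.997, 0.0, -0.003]
wrist_force: [-1.1, -0.3, -0.4]
finger_gap: -0.0
grasp_force: 0.0
```

Call:
jog_arm:
  hand: [1,1,1,1,1,1,1,1,1,1,1,1]
  delta_pos:
    - [0,0,10]
    - [0,0,20]
    - [0,0,30]
    - [0,0,40]
    - [0,-3,50]
    - [0,-6,60]
    - [0,-10,70]
    - [0,-14,80]
    - [0,-18,90]
    - [0,-22,100]
    - [0,-25,110]
    - [0,-25,110]
  turn: [0,0,0,0,0,0,0,0,0,0,0,0]

```text
clock: 10.35
tcp_pos: [0.695, -0.0794, 0.192]
ee_rot: [-0.083, 0.997, 0.0, -0.002]
wrist_force: [0.1, -0.2, -0.8]
finger_gap: -0.001
grasp_force: 0.0
```

Run:
```python
from workcell import env, eyes
import cv2,numpy as np
a=eyes.read_camera("side")["pixels"][80:380,150:400,::-1];b=eyes.read_camera("scene")["pixels"][80:380,130:380,::-1]
cv2.imwrite('pics/c.png',cv2.resize(np.hstack([a,b]),(800,480),interpolation=2))
```

```text
(no output)
```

View pics/c.png

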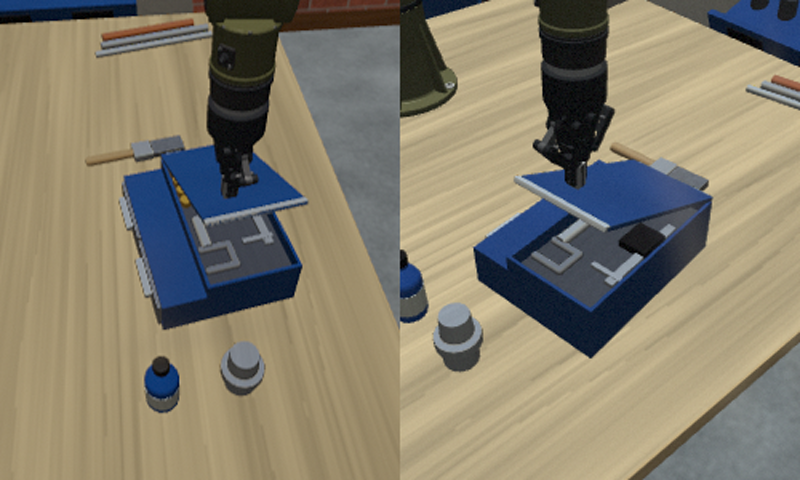

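The lid is following the fingertips down and is now roughly half shut, with the tip on the plate near its free edge. I'll keep going.

Call:
jog_arm:
  hand: [1,1,1,1,1,1,1,1,1,1,1,1]
  delta_pos:
    - [0,-4,10]
    - [0,-8,20]
    - [0,-12,30]
    - [0,-16,40]
    - [0,-20,50]
    - [0,-25,60]
    - [0,-30,70]
    - [0,-35,78]
    - [0,-40,84]
    - [0,-40,88]
    - [0,-40,90]
    - [0,-40,90]
  turn: [0,0,0,0,0,0,0,0,0,0,0,0]

```text
clock: 11.65
tcp_pos: [0.7026, -0.1185, 0.1042]
ee_rot: [-0.083, 0.997, -0.0, -0.0]
wrist_force: [-0.5, 0.4, 0.4]
finger_gap: -0.002
grasp_force: 0.0
```

Call:
jog_arm:
  hand: [1,1,1,1]
  delta_pos:
    - [0,0,2]
    - [0,0,4]
    - [0,0,5]
    - [0,0,5]
  turn: [0,0,0,0]

```text
clock: 12.05
tcp_pos: [0.7029, -0.1185, 0.1001]
ee_rot: [-0.083, 0.997, -0.0, 0.0]
wrist_force: [-0.8, 0.1, 4.3]
finger_gap: 0.0
grasp_force: 2.3
```

Call:
jog_arm:
  hand: [1,1,1,1]
  delta_pos:
    - [0,0,2]
    - [0,0,4]
    - [0,0,4]
    - [0,0,4]
  turn: [0,0,0,0]

```text
clock: 12.45
tcp_pos: [0.703, -0.1185, 0.0999]
ee_rot: [-0.083, 0.997, -0.0, 0.001]
wrist_force: [-9.9, 2.0, 24.6]
finger_gap: 0.003
grasp_force: 12.5
```

The lid is hard down: z = 0.0999 at 25 N. I'll lift clear and look.

Call:
jog_arm:
  hand: [1,1,1,1,1,1,1,1]
  delta_pos:
    - [0,0,-10]
    - [0,0,-40]
    - [0,0,-80]
    - [0,0,-120]
    - [0,0,-150]
    - [0,0,-150]
    - [0,0,-150]
    - [0,0,-150]
  turn: [0,0,0,0,0,0,0,0]

```text
clock: 13.25
tcp_pos: [0.7019, -0.1182, 0.2436]
ee_rot: [-0.083, 0.997, 0.0, -0.001]
wrist_force: [0.4, 1.4, -0.4]
finger_gap: 0.003
grasp_force: 0.0
```

Run:
```python
from workcell import env, eyes
import cv2,numpy as np
a=eyes.read_camera("side")["pixels"][80:380,150:400,::-1];b=eyes.read_camera("scene")["pixels"][80:380,130:380,::-1]
cv2.imwrite('pics/d.png',cv2.resize(np.hstack([a,b]),(800,480),interpolation=2))
```

```text
(no output)
```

View pics/d.png

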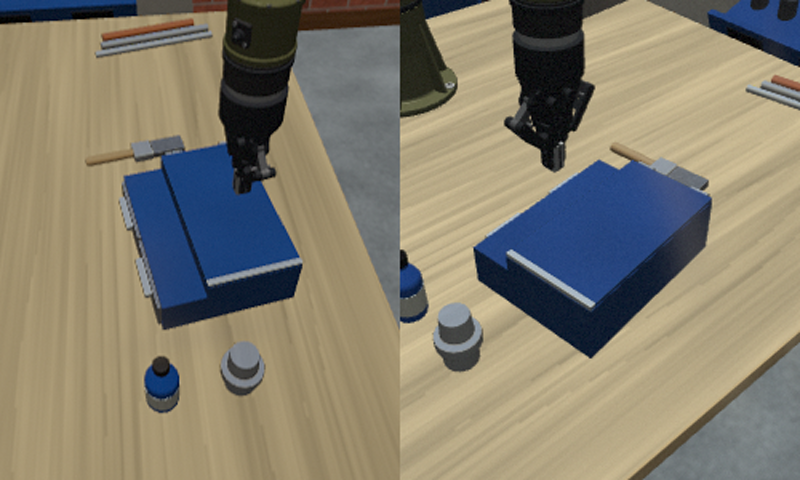

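The lid lies flat (strip (207,282)-(300,262)), the drawers are flush, the bystanders are unmoved and the hand is clear.

```bash
python3 -c "
from workcell import env
print(env.close_job())"
```

```text
the job is handed in; nothing more can be done
None
```

I handed the job in at about 13 s: both drawers were pushed home, then the lid was swung fully shut; the final picture shows the holder, bottle and brush undisturbed and the hand clear, but the hand-in call returned no verdict.

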